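Set the batch counter to 146 and load it

TASK

Set the three thumbwheels of the batch counter to 1-4-6 (hundreds, tens, units), each clicked into its digit, then press the grey load button fully down and let it come back up, leaving the wheels at 1-4-6. Go gently, with no more than 18 N on any wheel and 25 N on the button or the rest of the counter, and leave the cartons and the tape dispenser where they stand.

Things in the scene. Friction and masses are not known exactly. Their poses are not given: they have to be found in the camera images.
- console: Grey batch-counter console, 220 x 300 mm, top plate 85 mm high; origin at the centre of its underside on the bench, x towards its far edge (read-out window, 12 mm high, 65 mm and more from the middle), y to its left, z up. The dark-grey thumbwheel bank is set in its top: bezel 84 x 118 mm, centred at x 0, y +45 mm, about 8 mm high.
- crown_tens (a point): Nominal crown (topmost point) of the middle wheel, fixed to the console: x 0, y +45, 109 mm above the bench, 16 mm over the bezel. Axes as the console's. The other crowns lie 34 mm to +y (hundreds) and -y (units). The wheels clip in singly and stand unevenly: each real crown is up to 3 mm higher or lower and 1 mm off sideways; find each by touch, landing slowly.
- hundreds (a joint): Turning angle of the hundreds wheel (leftmost, +y), rad: its digit x 0.628, from 0 to 5.65, with a stop between 9 and 0. Drawing its top towards the console's front (-x) raises the digit, pushing it to +x lowers it. All wheels: black, 64 mm diameter, 16 mm wide, axle along console y, ten faces with 0 to 9 white pips (0 blank); the face on top, between white index bars, is the set digit.
- tens (a joint): Turning angle of the tens wheel (middle), rad: its digit x 0.628, from 0 to 5.65, with a stop between 9 and 0. Drawing its top towards the console's front (-x) raises the digit, pushing it to +x lowers it. One digit is 20 mm at the rim: a wheel rolls along under a flat fingertip pressed on its crown and drawn across; it turns with little resistance once off its detent.
- units (a joint): Turning angle of the units wheel (rightmost, -y), rad: its digit x 0.628, from 0 to 5.65, with a stop between 9 and 0. Drawing its top towards the console's front (-x) raises the digit, pushing it to +x lowers it. All axles are sprung: they give from about 3 N, then 4 N per mm; 2 mm down (11 N) the detent is off, much less and the finger slips; stop at 5 mm. Let up, a wheel drops into the nearest digit.
- load (a joint): Travel of the load button in m: 0 up, 0.006 fully down. Sprung, it takes about 2 N to start and 6 N to hold fully down.
- load_top (a point): Centre of the top of the load button, a round grey cap 30 mm across in a 46 mm dark collar, on the console's top plate at x -10, y -100 mm; its top is 107 mm above the bench when up.
- carton_a: Black folding carton standing on the bench, 50 x 85 x 130 mm, origin under its centre. To be left alone.
- carton_b: A second such carton, 50 x 85 x 130 mm, origin under its centre. To be left alone.
- tape_dispenser: Grey bench tape dispenser with a roll, 60 x 160 mm, 86 mm high, origin under its centre, long side along its y. To be left alone.

How it is judged:
By the outcome, as a careful person would: the job done as asked, in the order asked, and still so for the second after the job is handed in, with the robot touching nothing.
It also fails if it takes over 72 s, if anything falls off the work surface, if the arm or the gripper's body presses on something with over 40 N, if the wrist force passes 120 N, or if a joint passes its speed limit or range.

ROBOT

A 7-joint arm with a two-finger parallel gripper is mounted at the origin on the work surface. World frame = base frame: x ahead of the robot, y to its left, z up, the work surface at z = 0. Lengths are in m, angles in degrees, forces in N, time in s.
With the tool pointing down it reaches from about 0.4 to 0.875 m from the base axis. Payload 6.5 kg.
Tool frame: the origin (TCP) lies between the finger pads; the fingertips stand 19 mm ahead of it and the grasp point (between the pads) is the TCP; z points along the fingers, y is the line along which they close (so a half turn about z gives the same grasp; the last joint's range is limited). The gripper opens to 85 mm and grips with 20 to 120 N. Pads are 22 mm wide; open, the fingers measure 114 mm over their backs; the gripper's body (76 mm by 85 mm) begins 54 mm behind the grasp point. The pads swing forward as they close: fully open they stand 13 mm farther back than shut.
Start: joints at [-67.563, 30.733, -0.252, 88.115, 0.149, 61.152, -4.079], TCP at [0.287, 0.583, 0.25] pointing down, gripper open.
Joint ranges: [-154.64, 154.64], [-21.42, 123.67], [-72.66, 72.17], [13.99, 137.28], [-74.86, 254.86], [10.95, 109.41], [-158.01, 158.01]. Speed limits (degrees/s): [136.94, 136.94, 180, 180, 180, 180, 180].

INTERFACE

Orientations are given as [roll, pitch, yaw] about the fixed x, y, z axes, in that order (R = Rz(yaw) Ry(pitch) Rx(roll)).
In Python, from bench import state, capture, sign_off, find_in, regions_of, tip_of gives the robot as it stands. The module is installed in compiled form; this text tells all that it offers.
- The arm moves only by the tool jog_arm, never from a script. Its argument "commands" is text: rows parted by semicolons, each of 5 numbers parted by spaces: the shift along the tool's x, y, z as a fraction of full scale, then the turn about the tool's z as a fraction of full scale, then the opening, from 0 (shut) to 1 (fully open). In form: tx ty tz turn gripper; .... A call has 1 to 12 rows; each row is the pose to reach, as a shift and turn from the pose commanded when the call began, along the tool's axes at that moment; what a row does not reach only later rows make up. Full scale, the value 1, is 0.2 m for a shift and 120 degrees for a turn. A row lasts 1/10 s, in which the tool goes at most 50 mm and 8.59 degrees, less where a joint would pass 70% of its speed; a pose out of reach is approached as far as the arm can. A call with a number of a shift or a turn outside -1 to 1 is refused whole. A call with a gripper value outside its range is refused whole. The fingers move at their own pace and stop on an object; "newtons" is the grip in N (left out, the last holds). Time passes only in rows, so rows that repeat a pose let the fingers close. It gives the time, the measured TCP pose, the force, the opening and the grip force at its end, in the units of the state.
- state(): the state, without advancing time (a new reading comes with each control period).
- capture(name): name is "side" or "top"; returns a dict with "color" (384x512x3 uint8, red, green, blue), "range_z" (384x512 float32, m along the optical axis (not along the pixel's ray), 0 where there is no reading), "mtx" (3x3 intrinsics, pixels), "dist_coeffs" ([k1, k2, p1, p2, k3] as OpenCV has them; the pictures are not rectified), "xyz" and "attitude" of the camera in the world. Camera axes: x right, y up, looking along -z (the intrinsics and any distortion apply to the point x, -y, -z); pixel columns grow to the right and rows downward; lengths in m; the calibration is good to about 2 mm. A picture is of the moment at which its call begins.
- sign_off(): hands the job in; it is judged then, once.
Trained networks look in the newest picture that a camera, given by its name, has taken for a name from the list of things; names that differ only in an ending like _2 or _b are one class to them, and where a whole thing is asked for, a point or a joint stands for the part that bears it (a point fixed in the world has none). Each returns a list of dicts, best first, with "p" (0 to 1); they miss things now and then, are a little off and sometimes report something else, mostly with a low value. They report only what shows in the picture. A call takes as long as a camera call.
- find_in(target, camera): "location" ([x, y, z] in m, in the coordinates of the camera as it stood for that picture, good to about 4 mm: the middle of the surface that is visible of it).
- regions_of(target, camera): "pixels" (384x512 bool, what is visible of it).
- tip_of(target, camera): "location" ([x, y, z] in m, in the coordinates of the camera as it stood for that picture, good to about 4 mm: a listed point, or the origin of a listed thing).
The state is a dict: "time_s": time; "q": joint angles; "dq": joint speeds; "effort": joint torques, N m; "eef_pos": TCP position; "orientation": TCP orientation; "wrist_force": force on the tool from outside, world axes, zero at the start; "torque": the same for the moment, N m; "finger_gap": finger opening in m; "gripper_force": force on a finger pad.
Only numpy, scipy, OpenCV 4.12 (cv2) and the standard library are available. Lean on these libraries where they do the work, as an engineer would, in place of code of your own. Each camera call takes 0.05 s, during which the arm holds its last target. There are 200 camera calls.

## Working session

There is one attempt and no reset: what is moved stays moved. The work goes in short steps, Python scripts to look and compute and a tool call to move; the robot and the scene stay as the last step left them, time stands still between calls to the robot, and variables do not carry over. Pictures are saved under pics/ and viewed, at most 10 in all, crops included, and the job is handed in when it is done.

Besides the shell and the picture viewer there is one more tool, called after "Emit:" by a JSON object that holds its "op" and its "data". jog_arm: Moves the arm, as the interface text tells. Its arguments: {"type":"object","properties":{"commands":{"type":"string"},"newtons":{"type":"number"}},"required":["commands"]}

```bash
mkdir -p pics; cat > h.py <<'E'
import numpy as np, cv2
from scipy.spatial.transform import Rotation as R
from bench import *
def RM(a): return R.from_euler('xyz',a,degrees=True).as_matrix()
def w(c,p): return np.array(c["xyz"])+RM(c["attitude"])@np.array(p)
def cloud(c):
    h,wd=c["range_z"].shape; u,v=np.meshgrid(np.arange(wd),np.arange(h))
    p=cv2.undistortPoints(np.stack([u.ravel(),v.ravel()],1).astype(np.float32)[:,None],np.array(c["mtx"]),np.array(c["dist_coeffs"],float))[:,0]
    z=c["range_z"].ravel(); P=np.stack([p[:,0]*z,-p[:,1]*z,-z],1)
    return (P@RM(c["attitude"]).T+np.array(c["xyz"])).reshape(h,wd,3)
def save(c,n): cv2.imwrite("pics/"+n,cv2.cvtColor(c["color"],cv2.COLOR_RGB2BGR))
E
python3 - <<'E'
from h import *
np.set_printoptions(precision=4,suppress=True)
s=state(); print({k:s[k] for k in("time_s","eef_pos","orientation","wrist_force","finger_gap")})
for n in("top","side"):
    c=capture(n); save(c,n+"0.png"); print(n,c["xyz"],c["attitude"])
    for t in("console","crown_tens","load_top","carton_a","tape_dispenser"):
        for d in tip_of(t,n)[:3]: print(t,round(d["p"],2),w(c,d["location"]))
    for t in("hundreds","tens","units","load"):
        for d in find_in(t,n)[:3]: print("find",t,round(d["p"],2),w(c,d["location"]))
E
```

```text
{'time_s': 0.0, 'eef_pos': array([0.2871, 0.5825, 0.2494]), 'orientation': array([-179.897 ,    0.009 ,  153.7715]), 'wrist_force': array([ 0.4121, -0.4529, -0.3508]), 'finger_gap': 0.0853091583027495}
top [ 0.3857 -0.1204  1.2562] [ 12.0811   0.137  -81.6995]
console 0.64 [ 0.5356 -0.0413  0.0014]
crown_tens 0.86 [0.5476 0.0056 0.1108]
crown_tens 0.25 [ 0.4524 -0.3754  0.0026]
load_top 0.51 [ 0.5021 -0.1329  0.1063]
carton_a 0.71 [ 0.503  -0.1339  0.1072]
carton_a 0.68 [ 0.4545 -0.3756  0.0005]
carton_a 0.61 [ 0.5853 -0.4196 -0.0019]
tape_dispenser 0.56 [ 0.7932 -0.0199 -0.0033]
find hundreds 0.67 [0.5491 0.0384 0.1009]
find hundreds 0.16 [ 0.7795 -0.0207  0.0412]
find tens 0.64 [0.5406 0.0074 0.1047]
find units 0.59 [ 0.5331 -0.0251  0.1089]
side [0.3751 0.4702 0.4695] [  59.9872    0.0525 -158.4948]
console 0.74 [ 0.5319 -0.0376 -0.0014]
console 0.54 [ 0.5071 -0.1342  0.1028]
crown_tens 0.9 [0.5413 0.0071 0.1058]
load_top 0.46 [ 0.5059 -0.134   0.1035]
carton_a 0.85 [ 0.4519 -0.3735  0.0017]
carton_a 0.59 [ 0.5857 -0.4202  0.0004]
tape_dispenser 0.89 [ 0.7892 -0.0184 -0.0038]
find tens 0.88 [0.5413 0.0101 0.0973]
find units 0.8 [ 0.5325 -0.0193  0.1057]
find load 0.53 [ 0.5039 -0.1225  0.1066]
find load 0.46 [0.5381 0.0129 0.0968]
find load 0.36 [ 0.5786 -0.3814  0.0846]
```

```bash
python3 - <<'E'
from h import *
np.set_printoptions(precision=4,suppress=True)
for n in("top","side"):
    c=capture(n); P=cloud(c)
    if n=="top":
        m=(np.abs(P[...,2]-.085)<.004)&(np.hypot(P[...,0]-.535,P[...,1]+.04)<.2)
        m=cv2.morphologyEx(m.astype(np.uint8),cv2.MORPH_OPEN,np.ones((2,2)))
        k,lab,st,ce=cv2.connectedComponentsWithStats(m); i=1+np.argmax(st[1:,4])
        print("plate z",np.median(P[lab==i][:,2]),cv2.minAreaRect(P[lab==i][:,:2].astype(np.float32)))
    th=np.radians(-12); ax=np.array([np.cos(th),np.sin(th)]); ay=np.array([-ax[1],ax[0]]); o=np.array([.535,-.04])
    d=P[...,:2]-o; X=d@ax; Y=d@ay
    m=(abs(X)<.035)&(abs(Y-.045)<.07)&(P[...,2]>.098)
    for nm,y in(("h",.079),("t",.045),("u",.011)):
        q=m&(abs(Y-y)<.014); 
        if q.sum()>5: print(n,nm,"max z",np.percentile(P[q][:,2],95),"mean XY",P[q].mean(0),"Yrange",np.percentile(Y[q],[5,95]),"X",np.percentile(X[q],[5,95]))
    q=(np.hypot(X+.01,Y+.1)<.03)&(abs(P[...,2]-.107)<.004); print("btn",P[q].mean(0), q.sum())
    v,u=np.where(m); cr=c["color"][max(v.min()-25,0):v.max()+25,max(u.min()-25,0):u.max()+25]
    print(n,v.min()-25,u.min()-25,cr.shape)
    big=cv2.resize(cr,None,fx=560/max(cr.shape),fy=560/max(cr.shape),interpolation=cv2.INTER_CUBIC)
    cv2.imwrite(f"pics/{n}crop.png",big[...,::-1])
E
```

```text
plate z 0.08456319511327282 ((0.5286142826080322, -0.041388288140296936), (0.30130070447921753, 0.24508222937583923), 77.58262634277344)
top h max z 0.10806566131502915 mean XY [0.5512 0.0386 0.104 ] Yrange [0.0732 0.0874] X [-0.0198  0.0194]
top t max z 0.11116461763090131 mean XY [0.5443 0.0055 0.1051] Yrange [0.039  0.0536] X [-0.0215  0.0219]
top u max z 0.11388792274364977 mean XY [ 0.5367 -0.0278  0.1071] Yrange [0.005  0.0198] X [-0.023   0.0223]
btn [ 0.5031 -0.1339  0.1064] 110
top 181 172 (80, 88, 3)
side h max z 0.10632015446610917 mean XY [0.5486 0.0428 0.103 ] Yrange [0.0754 0.0896] X [-0.0203  0.015 ]
side t max z 0.10870163798864611 mean XY [0.5418 0.0103 0.1042] Yrange [0.042  0.0562] X [-0.0213  0.017 ]
side u max z 0.11107967671564917 mean XY [ 0.5338 -0.0223  0.1055] Yrange [0.0076 0.0222] X [-0.0248  0.0173]
btn [ 0.5025 -0.1293  0.1057] 99
side 189 220 (84, 97, 3)
```

View pics/top0.png

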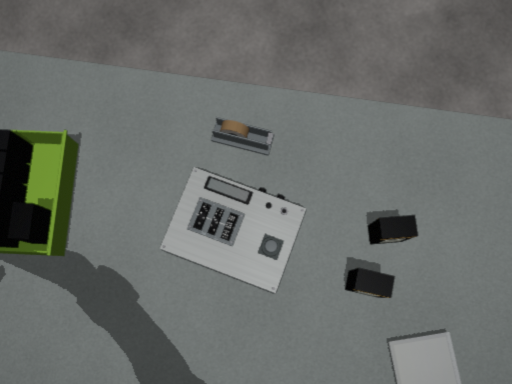

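View pics/side0.png

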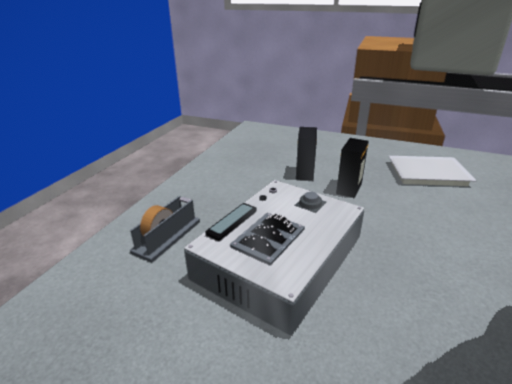

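View crops.

The console lies at about (240,230) in the top view, with the wheels at (202–230, 215–226), the button at (270,245), the tape dispenser at (243,137) and the cartons at (392,230) and (370,283). I'll read the digits from the crops.

View pics/topcrop.png

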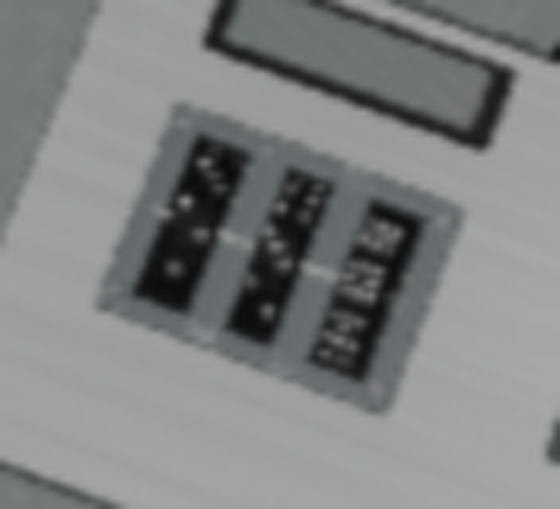

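View pics/sidecrop.png

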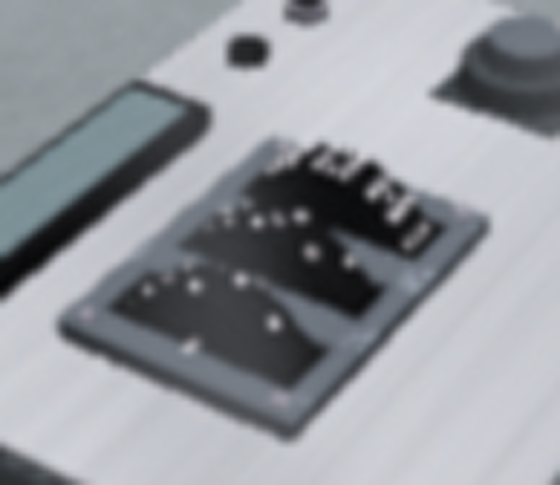

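```bash
cat >> h.py <<'E'
th=np.radians(-12.4); AX=np.array([np.cos(th),np.sin(th),0]); AY=np.array([-AX[1],AX[0],0]); O=np.array([.5346,-.038,0])
def con(x,y,z): return O+AX*x+AY*y+np.array([0,0,z])
def proj(c,p):
    q=(np.asarray(p).reshape(-1,3)-np.array(c["xyz"]))@RM(c["attitude"])
    return cv2.projectPoints((q*[1,-1,-1]).astype(float),np.zeros(3),np.zeros(3),np.array(c["mtx"]),np.array(c["dist_coeffs"],float))[0][:,0]
CR={"h":(.079,.107),"t":(.045,.1095),"u":(.011,.112)}
def unroll(c,dx=0,dy=0,a0=-65,a1=65):
    out=[]
    for k,(y,z) in CR.items():
        a=np.radians(np.linspace(a1,a0,520)); yy=np.linspace(y+.010,y-.010,160)
        A,Y=np.meshgrid(a,yy,indexing="ij")
        p=O+AX*(.032*np.sin(A)+dx)[...,None]+AY*(Y+dy)[...,None]+np.array([0,0,1])*(z-.032+.032*np.cos(A))[...,None]
        uv=proj(c,p).astype(np.float32).reshape(520,160,2)
        out.append(cv2.remap(c["color"],uv[...,0],uv[...,1],cv2.INTER_CUBIC)); out.append(np.full((520,20,3),(255,0,0),np.uint8))
    im=np.hstack(out)
    for d in(-54,-18,18,54):
        r=int((a1-d)/(a1-a0)*520); im[r-1:r+1,::6]=(0,255,0)
    return im
E
python3 - <<'E'
from h import *
for n in("top","side"):
    cs=[capture(n) for _ in range(4)]; c=cs[0]; c["color"]=np.mean([k["color"] for k in cs],0).astype(np.uint8)
    cv2.imwrite(f"pics/{n}un.png",np.clip(unroll(c).astype(float)*1.4,0,255).astype(np.uint8)[...,::-1])
a=cv2.imread("pics/topun.png");b=cv2.imread("pics/sideun.png")
im=np.hstack([a,b]); im=cv2.resize(im,(800,int(im.shape[0]*800/im.shape[1]*1.2))); cv2.imwrite("pics/un.png",im); print(im.shape)
E
```

```text
(462, 800, 3)
```

View pics/un.png

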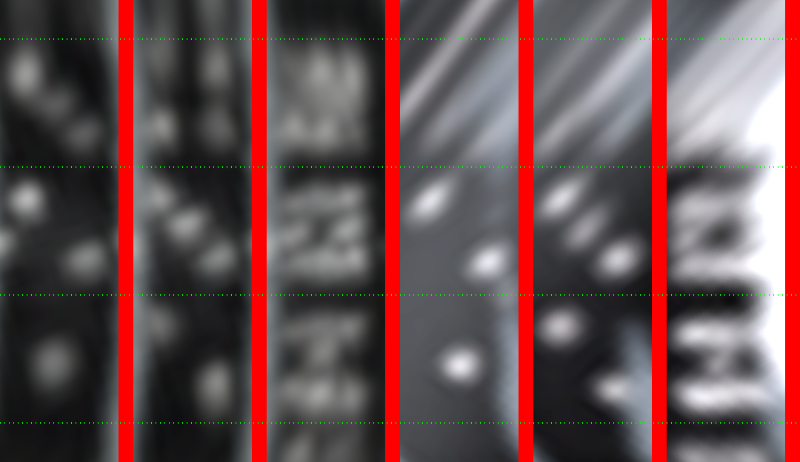

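Unrolled, the faces under the index bars (rows 170–295) read hundreds 2, tens 3 and units 8. Their neighbours confirm it: 1/3, 2/4 and 7/9. The wheels therefore need -1 (push to +x), +1 (draw to -x) and -2 (push to +x).

```bash
python3 - <<'E'
from h import *
np.set_printoptions(precision=3,suppress=True)
c=capture("top");P=cloud(c)
for x0 in np.arange(.2,.9,.1):
    print(round(x0,1),[ (lambda q: round(float(q[:,2].max()),2) if len(q) else None)(P[(P[...,0]>=x0)&(P[...,0]<x0+.1)&(P[...,1]>=y0)&(P[...,1]<y0+.1)]) for y0 in np.arange(0,.6,.1)])
E
```

```text
0.2 [0.01, 0.01, 0.01, 0.01, 0.01, 0.01]
0.3 [0.01, 0.01, 0.01, 0.01, 0.01, 0.08]
0.4 [0.09, 0.09, 0.01, 0.11, 0.14, 0.12]
0.5 [0.11, 0.09, 0.01, 0.11, 0.14, 0.14]
0.6 [0.1, 0.01, 0.01, 0.1, 0.11, 0.14]
0.7 [0.09, 0.01, 0.01, 0.01, 0.1, 0.1]
0.8 [0.09, 0.01, 0.01, 0.01, 0.01, 0.01]
```

Emit:
{"op": "jog_arm", "data": {"commands": "0 0 0 0.07 0; 0 0 0 0.14 0; 0 0 0 0.21 0; 0 0 0 0.28 0; 0 0 0 0.35 0; 0 0 0 0.42 0; 0 0 0 0.49 0; 0 0 0 0.56 0; 0 0 0 0.635 0; 0 0 0 0.635 0"}}

```text
time_s: 2.55
eef_pos: [0.2871, 0.5832, 0.2503]
orientation: [180.0, 0.0, 77.5]
wrist_force: [0.2, -0.2, -0.7]
finger_gap: 0.0
gripper_force: 0.0
```

Emit:
{"op": "jog_arm", "data": {"commands": "-0.18 0.12 0 0 0; -0.36 0.24 0 0 0; -0.54 0.36 0 0 0; -0.72 0.48 0 0 0; -0.9 0.61 0 0 0; -0.9 0.61 0 0 0"}}

```text
time_s: 3.15
eef_pos: [0.3711, 0.3746, 0.2507]
orientation: [179.9, 0.1, 77.3]
wrist_force: [0.9, -0.1, 0.0]
finger_gap: -0.0001
gripper_force: 0.0
```

Emit:
{"op": "jog_arm", "data": {"commands": "-0.18 0.12 0 0 0; -0.36 0.24 0 0 0; -0.54 0.36 0 0 0; -0.72 0.48 0 0 0; -0.9 0.61 0 0 0; -0.9 0.61 0 0 0"}}

```text
time_s: 3.75
eef_pos: [0.4504, 0.1731, 0.2509]
orientation: [179.9, 0.1, 77.3]
wrist_force: [0.8, 0.4, -0.0]
finger_gap: 0.0002
gripper_force: 0.0
```

Emit:
{"op": "jog_arm", "data": {"commands": "-0.18 0.12 0 0 0; -0.36 0.24 0 0 0; -0.54 0.36 0 0 0; -0.72 0.48 0 0 0; -0.9 0.61 0 0 0; -0.9 0.61 0.3 0 0; -0.9 0.61 0.4 0 0; -0.9 0.61 0.4 0 0; -0.9 0.61 0.4 0 0"}}

```text
time_s: 4.65
eef_pos: [0.5288, -0.0226, 0.1708]
orientation: [-180.0, 0.0, 77.7]
wrist_force: [-1.2, 0.5, 0.8]
finger_gap: -0.0002
gripper_force: 0.0
```

```bash
python3 - <<'E'
from h import *
np.set_printoptions(precision=4,suppress=True)
s=state(); t=np.array(s["eef_pos"]); print(t,s["wrist_force"],s["orientation"])
c=capture("side");P=cloud(c); d=P-t; X=d@AX;Y=d@AY
m=(abs(X)<.03)&(abs(Y)<.03)&(d[...,2]>-.035)&(d[...,2]<.03)
for z in np.arange(-.03,.03,.004):
    q=m&(d[...,2]>=z)&(d[...,2]<z+.004)
    if q.sum()>3: print(round(z,3),q.sum(),np.percentile(X[q],[3,97]),np.percentile(Y[q],[3,97]))
v,u=np.where(m); cr=c["color"][v.min()-30:v.max()+80,u.min()-50:u.max()+50]; f=600/max(cr.shape)
cv2.imwrite("pics/tip1.png",cv2.resize(cr,None,fx=f,fy=f,interpolation=cv2.INTER_CUBIC)[...,::-1])
E
```

```text
[ 0.5288 -0.0226  0.1708] [-1.1639  0.4819  0.835 ] [-179.9894    0.0078   77.704 ]
-0.018 16 [-0.0072  0.005 ] [0.0033 0.0116]
-0.014 22 [-0.0126  0.0094] [-0.002  0.012]
-0.01 38 [-0.0141  0.0127] [-0.0029  0.0117]
-0.006 35 [-0.0144  0.013 ] [-0.0037  0.012 ]
-0.002 37 [-0.0144  0.013 ] [-0.0033  0.0121]
0.002 33 [-0.0144  0.0123] [-0.0036  0.0116]
0.006 34 [-0.0145  0.0112] [-0.0023  0.0122]
0.01 39 [-0.0145  0.0112] [-0.0054  0.0127]
0.014 37 [-0.0141  0.0091] [0.0004 0.0126]
0.018 22 [-0.0155  0.0089] [0.0065 0.0131]
0.022 46 [-0.0235  0.0236] [0.0069 0.0149]
0.026 68 [-0.027   0.0264] [0.003  0.0141]
```

View pics/tip1.png

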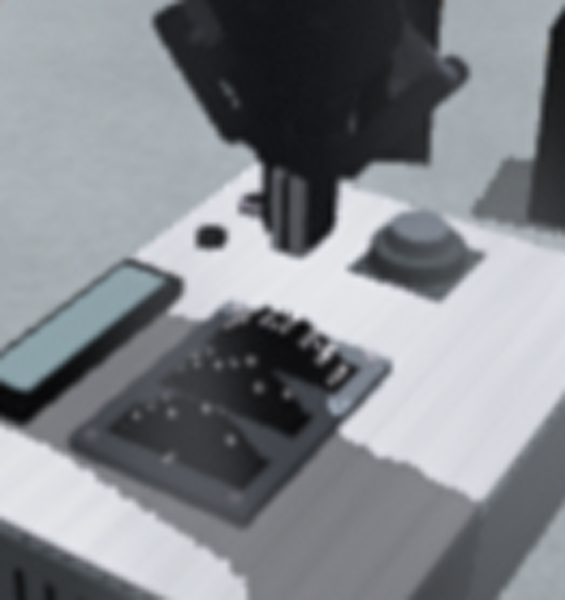

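The shut tip hangs over the front half of the units wheel, near pixel (290,250) of the crop. It measures about 27 mm along console x, so I'll use strokes of about 18 mm. Next is the landing on the units wheel.

Emit:
{"op": "jog_arm", "data": {"commands": "-0.014 0 0.08 0 0; -0.014 0 0.14 0 0; -0.014 0 0.155 0 0; -0.014 0 0.165 0 0; -0.014 0 0.165 0 0; -0.014 0 0.165 0 0"}}

```text
time_s: 5.3
eef_pos: [0.5283, -0.0257, 0.1378]
orientation: [180.0, -0.0, 77.6]
wrist_force: [-0.1, -0.2, 0.2]
finger_gap: 0.0003
gripper_force: 0.0
```

Emit:
{"op": "jog_arm", "data": {"commands": "0 0 0.0025 0 0; 0 0 0.005 0 0; 0 0 0.0075 0 0; 0 0 0.01 0 0; 0 0 0.01 0 0; 0 0 0.01 0 0"}}

```text
time_s: 5.9
eef_pos: [0.5279, -0.0258, 0.1353]
orientation: [-180.0, 0.0, 77.6]
wrist_force: [0.3, 0.3, 0.1]
finger_gap: 0.0
gripper_force: 0.0
```

Emit:
{"op": "jog_arm", "data": {"commands": "0 0 0.0025 0 0; 0 0 0.005 0 0; 0 0 0.0075 0 0; 0 0 0.0075 0 0; 0 0 0.0075 0 0"}}

```text
time_s: 6.4
eef_pos: [0.5279, -0.0258, 0.1338]
orientation: [-180.0, -0.0, 77.6]
wrist_force: [0.4, 0.5, -0.5]
finger_gap: -0.0002
gripper_force: 0.0
```

Emit:
{"op": "jog_arm", "data": {"commands": "0 0 0.0025 0 0; 0 0 0.005 0 0; 0 0 0.0075 0 0; 0 0 0.0075 0 0; 0 0 0.0075 0 0"}}

```text
time_s: 6.9
eef_pos: [0.5279, -0.0258, 0.1323]
orientation: [-180.0, 0.0, 77.6]
wrist_force: [0.2, -0.2, 0.5]
finger_gap: -0.0002
gripper_force: 0.0
```

Emit:
{"op": "jog_arm", "data": {"commands": "0 0 0.0025 0 0; 0 0 0.005 0 0; 0 0 0.0075 0 0; 0 0 0.0075 0 0; 0 0 0.0075 0 0"}}

```text
time_s: 7.4
eef_pos: [0.5279, -0.0258, 0.1308]
orientation: [180.0, 0.0, 77.6]
wrist_force: [-0.3, -1.2, 0.1]
finger_gap: -0.0003
gripper_force: 0.0
```

Emit:
{"op": "jog_arm", "data": {"commands": "0 0 0.0025 0 0; 0 0 0.005 0 0; 0 0 0.0075 0 0; 0 0 0.0075 0 0; 0 0 0.0075 0 0"}}

```text
time_s: 7.9
eef_pos: [0.5282, -0.0258, 0.1295]
orientation: [180.0, -0.0, 77.6]
wrist_force: [-1.1, 0.5, 4.1]
finger_gap: -0.0001
gripper_force: 2.2
```

Emit:
{"op": "jog_arm", "data": {"commands": "0 0 0.0025 0 0; 0 0 0.005 0 0; 0 0 0.0075 0 0; 0 0 0.01 0 0; 0 0 0.01 0 0; 0 0 0.01 0 0"}}

```text
time_s: 8.5
eef_pos: [0.5286, -0.0259, 0.128]
orientation: [179.9, -0.0, 77.6]
wrist_force: [-1.6, 0.1, 10.0]
finger_gap: -0.0002
gripper_force: 4.9
```

Emit:
{"op": "jog_arm", "data": {"commands": "0 0 0.0025 0 0; 0 0 0.005 0 0; 0 0 0.005 0 0; 0 0 0.005 0 0"}}

```text
time_s: 8.9
eef_pos: [0.5289, -0.026, 0.1273]
orientation: [179.9, -0.0, 77.6]
wrist_force: [-1.4, 0.2, 12.3]
finger_gap: -0.0
gripper_force: 6.1
```

Emit:
{"op": "jog_arm", "data": {"commands": "0 0.005 0 0 0; 0 0.01 0 0 0; 0 0.015 0 0 0; 0 0.02 0 0 0; 0 0.025 0 0 0; 0 0.03 0 0 0"}}

```text
time_s: 9.5
eef_pos: [0.5354, -0.0274, 0.1276]
orientation: [179.8, -0.0, 77.6]
wrist_force: [-0.3, -0.4, 12.0]
finger_gap: 0.0001
gripper_force: 6.1
```

Emit:
{"op": "jog_arm", "data": {"commands": "0 0.005 0 0 0; 0 0.01 0 0 0; 0 0.02 0 0 0; 0 0.03 0 0 0; 0 0.04 0 0 0; 0 0.05 0 0 0; 0 0.06 0 0 0; 0 0.06 0 0 0; 0 0.06 0 0 0"}}

```text
time_s: 10.4
eef_pos: [0.5478, -0.0301, 0.1277]
orientation: [179.7, -0.0, 77.6]
wrist_force: [2.1, -1.0, 9.2]
finger_gap: -0.0001
gripper_force: 5.1
```

Emit:
{"op": "jog_arm", "data": {"commands": "0 0 -0.01 0 0; 0 0 -0.025 0 0; 0 -0.05 -0.04 0 0; 0 -0.1 -0.04 0 0; 0 -0.1 -0.04 0 0; 0 -0.1 -0.04 0 0"}}

```text
time_s: 11.0
eef_pos: [0.5253, -0.0251, 0.1341]
orientation: [-180.0, -0.0, 77.6]
wrist_force: [-0.6, 0.4, -0.3]
finger_gap: -0.0001
gripper_force: 0.0
```

```bash
cat > look.py <<'E'
from h import *
import sys
c=capture("side"); s=state(); print(s["time_s"],s["eef_pos"],s["wrist_force"])
im=unroll(c); cv2.imwrite("pics/"+sys.argv[1],np.clip(im*1.4,0,255).astype(np.uint8)[...,::-1])
E
python3 look.py u1.png
```

```text
11.05 [ 0.52577188 -0.02519921  0.13421631] [-0.12798339 -0.55387152 -0.48932565]
```

View pics/u1.png

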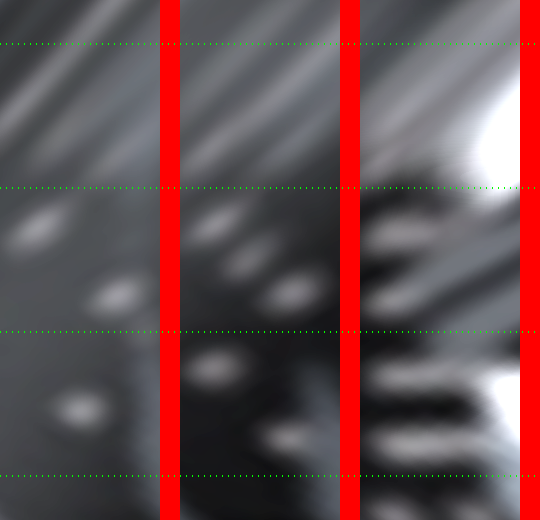

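The units wheel has gone down one: 7 is now on top and 6 sits in front (lower right of the strip). I'll repeat the same stroke.

Emit:
{"op": "jog_arm", "data": {"commands": "0 0.008 0.01 0 0; 0 0.008 0.02 0 0; 0 0.008 0.025 0 0; 0 0.008 0.03 0 0; 0 0.008 0.034 0 0; 0 0.008 0.038 0 0; 0 0.008 0.041 0 0; 0 0.008 0.041 0 0; 0 0.008 0.041 0 0"}}

```text
time_s: 11.95
eef_pos: [0.5288, -0.026, 0.1273]
orientation: [179.9, -0.0, 77.6]
wrist_force: [-1.4, 0.0, 12.0]
finger_gap: 0.0
gripper_force: 6.1
```

Emit:
{"op": "jog_arm", "data": {"commands": "0 0.005 0 0 0; 0 0.01 0 0 0; 0 0.02 0 0 0; 0 0.03 0 0 0; 0 0.04 0 0 0; 0 0.05 0 0 0; 0 0.06 0 0 0; 0 0.07 0 0 0; 0 0.08 0 0 0; 0 0.09 0 0 0; 0 0.09 0 0 0; 0 0.09 0 0 0"}}

```text
time_s: 13.15
eef_pos: [0.5477, -0.0301, 0.1277]
orientation: [179.7, -0.0, 77.5]
wrist_force: [2.5, -0.2, 9.7]
finger_gap: 0.0001
gripper_force: 5.1
```

Emit:
{"op": "jog_arm", "data": {"commands": "0 0 -0.01 0 0; 0 0 -0.025 0 0; 0 0 -0.06 0 0; 0.1 -0.05 -0.06 0 0; 0.22 -0.09 -0.06 0 0; 0.34 -0.09 -0.06 0 0; 0.34 -0.09 -0.06 0 0; 0.34 -0.09 -0.03 0 0; 0.34 -0.09 -0.01 0 0; 0.34 -0.09 -0.002 0 0; 0.34 -0.09 -0.002 0 0; 0.34 -0.09 -0.002 0 0"}}

```text
time_s: 14.35
eef_pos: [0.5421, 0.0401, 0.1265]
orientation: [-180.0, 0.0, 77.5]
wrist_force: [0.1, -0.2, -0.1]
finger_gap: -0.0001
gripper_force: 0.0
```

Emit:
{"op": "jog_arm", "data": {"commands": "0 0 0.0025 0 0; 0 0 0.005 0 0; 0 0 0.0075 0 0; 0 0 0.01 0 0; 0 0 0.01 0 0; 0 0 0.01 0 0"}}

```text
time_s: 14.95
eef_pos: [0.5423, 0.0406, 0.1248]
orientation: [180.0, -0.0, 77.6]
wrist_force: [-0.6, -1.0, 5.3]
finger_gap: -0.0
gripper_force: 2.5
```

Emit:
{"op": "jog_arm", "data": {"commands": "0 0 0.0025 0 0; 0 0 0.005 0 0; 0 0 0.0075 0 0; 0 0 0.01 0 0; 0 0 0.012 0 0; 0 0 0.012 0 0; 0 0 0.012 0 0"}}

```text
time_s: 15.65
eef_pos: [0.543, 0.0405, 0.123]
orientation: [179.9, -0.0, 77.6]
wrist_force: [-2.7, -1.6, 10.6]
finger_gap: 0.0001
gripper_force: 5.6
```

Emit:
{"op": "jog_arm", "data": {"commands": "0 0 0.003 0 0; 0 0 0.004 0 0; 0 0.005 0.004 0 0; 0 0.01 0.004 0 0; 0 0.02 0.004 0 0; 0 0.03 0.004 0 0; 0 0.03 0.004 0 0"}}

```text
time_s: 16.35
eef_pos: [0.55, 0.0389, 0.1228]
orientation: [179.8, -0.0, 77.5]
wrist_force: [-1.0, -2.4, 12.9]
finger_gap: 0.0002
gripper_force: 6.4
```

Emit:
{"op": "jog_arm", "data": {"commands": "0 0.005 0 0 0; 0 0.01 0 0 0; 0 0.02 0 0 0; 0 0.03 0 0 0; 0 0.04 0 0 0; 0 0.05 0 0 0; 0 0.06 0 0 0; 0 0.06 0 0 0; 0 0.06 0 0 0"}}

```text
time_s: 17.25
eef_pos: [0.5622, 0.0363, 0.1229]
orientation: [179.7, -0.0, 77.5]
wrist_force: [1.8, -2.4, 10.0]
finger_gap: 0.0001
gripper_force: 5.4
```

Emit:
{"op": "jog_arm", "data": {"commands": "0 0 -0.01 0 0; 0 0 -0.025 0 0; 0 0 -0.075 0 0; -0.1 0 -0.075 0 0; -0.1675 0 -0.075 0 0; -0.1675 0 -0.075 0 0; -0.1675 0 -0.055 0 0; -0.1675 0 -0.045 0 0; -0.1675 0 -0.043 0 0; -0.1675 0 -0.043 0 0"}}

```text
time_s: 18.25
eef_pos: [0.5524, 0.0047, 0.1296]
orientation: [-180.0, -0.0, 77.6]
wrist_force: [-0.9, -0.3, 0.1]
finger_gap: -0.0
gripper_force: 0.0
```

Emit:
{"op": "jog_arm", "data": {"commands": "0 0 0.0025 0 0; 0 0 0.005 0 0; 0 0 0.0075 0 0; 0 0 0.01 0 0; 0 0 0.01 0 0; 0 0 0.01 0 0"}}

```text
time_s: 18.85
eef_pos: [0.5526, 0.0041, 0.128]
orientation: [180.0, -0.0, 77.6]
wrist_force: [-0.3, 0.8, 0.7]
finger_gap: -0.0001
gripper_force: 0.7
```

Emit:
{"op": "jog_arm", "data": {"commands": "0 0 0.0025 0 0; 0 0 0.005 0 0; 0 0 0.0075 0 0; 0 0 0.01 0 0; 0 0 0.0125 0 0; 0 0 0.015 0 0; 0 0 0.015 0 0; 0 0 0.015 0 0"}}

```text
time_s: 19.65
eef_pos: [0.5539, 0.0039, 0.1259]
orientation: [179.8, -0.0, 77.6]
wrist_force: [-0.1, 0.2, 8.7]
finger_gap: -0.0001
gripper_force: 4.2
```

Emit:
{"op": "jog_arm", "data": {"commands": "0 0 0.0025 0 0; 0 0 0.005 0 0; 0 0 0.007 0 0; 0 0 0.007 0 0; 0 -0.005 0.007 0 0; 0 -0.01 0.007 0 0; 0 -0.015 0.007 0 0; 0 -0.015 0.007 0 0"}}

```text
time_s: 20.45
eef_pos: [0.5515, 0.0044, 0.1251]
orientation: [179.8, -0.1, 77.6]
wrist_force: [0.4, -0.6, 12.7]
finger_gap: -0.0002
gripper_force: 6.0
```

Emit:
{"op": "jog_arm", "data": {"commands": "0 -0.01 0 0 0; 0 -0.02 0 0 0; 0 -0.03 0 0 0; 0 -0.04 0 0 0; 0 -0.05 0 0 0; 0 -0.06 0 0 0; 0 -0.07 0 0 0; 0 -0.08 0 0 0; 0 -0.08 0 0 0; 0 -0.08 0 0 0"}}

```text
time_s: 21.45
eef_pos: [0.5346, 0.0081, 0.1245]
orientation: [179.9, -0.0, 77.6]
wrist_force: [-2.5, 0.4, 11.7]
finger_gap: -0.0003
gripper_force: 6.1
```

Emit:
{"op": "jog_arm", "data": {"commands": "0 0 -0.01 0 0; 0 0 -0.025 0 0; 0 0 -0.11 0 0; -0.2 0.005 -0.11 0 0; -0.4 0.005 -0.11 0 0; -0.6 0.005 -0.11 0 0; -0.725 0.005 -0.11 0 0; -0.725 0.005 -0.11 0 0; -0.725 0.005 -0.07 0 0; -0.725 0.005 -0.045 0 0; -0.725 0.005 -0.045 0 0"}}

```text
time_s: 22.55
eef_pos: [0.5033, -0.1319, 0.1312]
orientation: [-179.9, -0.0, 77.7]
wrist_force: [0.3, 0.3, 0.7]
finger_gap: 0.0001
gripper_force: 0.0
```

```bash
python3 look.py u2.png
```

```text
22.6 [ 0.50347798 -0.13222887  0.13168237] [-0.45326192  0.9979099   0.02211541]
```

View pics/u2.png

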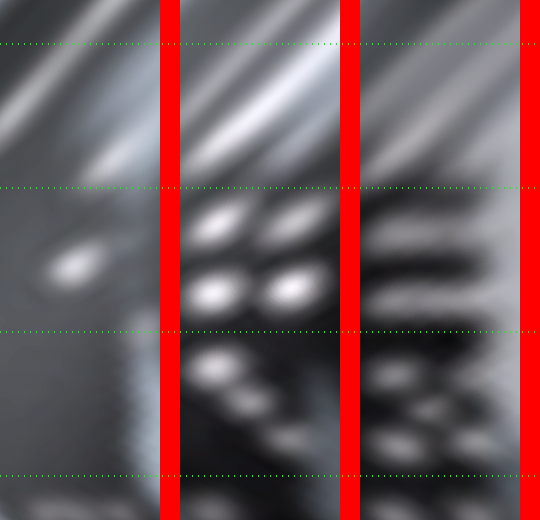

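The wheels read 1-4-6, with 0/3/5 on the front faces and each digit centred between the index bars. Now the button.

Emit:
{"op": "jog_arm", "data": {"commands": "0 0 0.005 0 0; 0 0 0.01 0 0; 0 0 0.015 0 0; 0 0 0.02 0 0; 0 0 0.025 0 0; 0 0 0.03 0 0; 0 0 0.035 0 0; 0 0 0.035 0 0; 0 0 0.035 0 0"}}

```text
time_s: 23.5
eef_pos: [0.5037, -0.1336, 0.1256]
orientation: [180.0, -0.0, 77.6]
wrist_force: [0.1, -0.5, 1.8]
finger_gap: -0.0001
gripper_force: 1.0
```

Emit:
{"op": "jog_arm", "data": {"commands": "0 0 0.004 0 0; 0 0 0.008 0 0; 0 0 0.012 0 0; 0 0 0.015 0 0; 0 0 0.015 0 0; 0 0 0.015 0 0"}}

```text
time_s: 24.1
eef_pos: [0.5038, -0.1336, 0.1226]
orientation: [180.0, -0.0, 77.6]
wrist_force: [-1.6, 0.7, 4.4]
finger_gap: -0.0003
gripper_force: 2.0
```

Emit:
{"op": "jog_arm", "data": {"commands": "0 0 0.004 0 0; 0 0 0.008 0 0; 0 0 0.012 0 0; 0 0 0.015 0 0; 0 0 0.015 0 0; 0 0 0.015 0 0"}}

```text
time_s: 24.7
eef_pos: [0.5038, -0.1337, 0.12]
orientation: [180.0, -0.0, 77.6]
wrist_force: [-2.5, 0.5, 10.6]
finger_gap: 0.0003
gripper_force: 5.7
```

Emit:
{"op": "jog_arm", "data": {"commands": "0 0 0.002 0 0; 0 0 0.003 0 0; 0 0 0.003 0 0; 0 0 0.003 0 0"}}

```text
time_s: 25.1
eef_pos: [0.5039, -0.1337, 0.1199]
orientation: [180.0, -0.0, 77.6]
wrist_force: [-4.6, 1.7, 17.4]
finger_gap: -0.0002
gripper_force: 8.8
```

Emit:
{"op": "jog_arm", "data": {"commands": "0 0 -0.01 0 0; 0 0 -0.025 0 0; 0 0 -0.05 0 0; 0 0 -0.15 0 0; 0 0 -0.35 0 0; 0 0 -0.5 0 0; 0 0 -0.5 0 0; 0 0 -0.5 0 0"}}

```text
time_s: 25.9
eef_pos: [0.5039, -0.1334, 0.2191]
orientation: [179.9, -0.0, 77.6]
wrist_force: [0.3, 0.2, -0.1]
finger_gap: 0.0001
gripper_force: 0.0
```

```bash
python3 look.py u3.png; python3 - <<'E'
from h import *
c=capture("side");P=cloud(c);d=P-con(-.01,-.1,.107);q=(np.hypot(d@AX,d@AY)<.012)&(abs(d[...,2])<.01)
print("button z",np.median(P[q][:,2]),q.sum())
for t in("carton_a","tape_dispenser"):
    print(t,[(round(x["p"],2),w(c,x["location"]).round(3)) for x in tip_of(t,"side")[:2]])
E
```

```text
25.95 [ 0.50324281 -0.1332116   0.21819563] [-0.05345704  1.04595979 -0.1577281 ]
button z 0.10624483740506196 51
carton_a [(0.89, array([ 0.586, -0.419, -0.004])), (0.81, array([ 0.451, -0.375, -0.002]))]
tape_dispenser [(0.83, array([ 0.792, -0.019, -0.003]))]
```

View pics/u3.png

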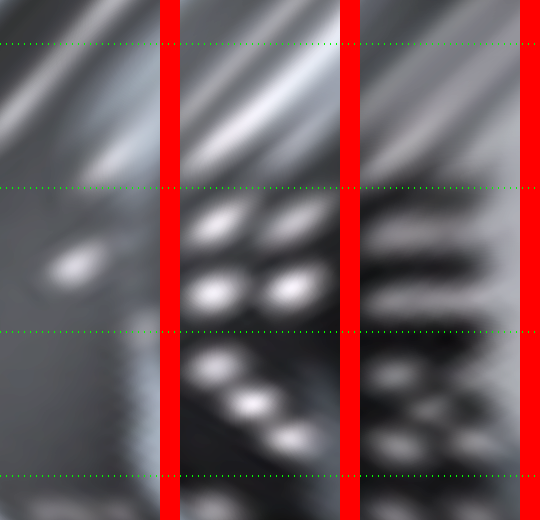

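The wheels still read 1-4-6, the button is back up at about 106 mm, and the cartons and tape dispenser haven't moved. Handing in.

```bash
python3 -c "
from bench import sign_off; print(sign_off())"
```

```text
the job is handed in; nothing more can be done
None
```

The counter is set to 1-4-6 and the load button was pressed fully down and is back up; the highest force readings were about 13 N on the wheels and 18 N on the button, it took about 26 s, and the job is handed in.

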